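# Hang the tea infuser up to drip

## Task

The tea has brewed. Lift the lid off the teapot by its knob and set it down on the cork mat, then slide the drip dish along the table, without lifting it, until it is centred beneath the hook; next take the infuser basket out of the pot by its wooden grip and hang it by its wire handle on the hook, over the dish. Finally put the lid back squarely on the pot, and leave the pot where it is and the other tableware undisturbed.

Things in the scene. Friction and masses are not known exactly. Their poses are not given: they have to be found in the camera images.
- pot: Steel teapot, loose, about 1.3 kg. Round, 160 mm outside, 150 mm inside diameter, rim 125 mm above its underside, floor 6 mm thick. Black loop handle on its -x side and spout on its +x side, each ending about 125 mm from the axis. Origin: centre of the underside, z up.
- lid: Steel domed lid, loose, about 0.22 kg, 166 mm across its flange; on the pot at the start. Origin: centre of its lower edge, z up; it stands on this edge. The skirt, 140 mm across, tapering to 130 mm at its edge, reaches 8 mm below the flange and drops into the pot's 150 mm mouth; seated, the origin is 117 mm above the pot's origin. The dome has a flat top, 92 mm across, 50 mm above the origin.
- knob (a point): Centre of the lid's black knob, 69 mm above the lid's origin. The knob is a 32 mm diameter upright cylinder, 58 to 80 mm above the origin, on a thin neck.
- basket: Steel infuser basket, loose, about 0.16 kg, standing on the pot's floor under the lid, up to 17 mm off the pot's axis. Round, 96 mm across, 65 mm high, with a rigid arched handle of 8 mm wire in its y-z plane, 92 mm wide at the basket's rim, and a wooden grip block on top of the arch. Origin: centre of the underside, z up. The same after a half turn about z.
- bail (a point): Underside of the arch's middle, where the hook must carry it: 120 mm above the basket's origin and 55 mm above the basket's rim.
- grip (a point): Centre of the wooden grip block, 140 mm above the basket's origin. The block is 12 mm along the basket's x, 30 mm along y, 128 to 152 mm above the origin; fingers close on it along x. In the pot it stands 9 to 33 mm above the pot's rim.
- stand: Fixed stand with one upturned hook of 10 mm dark steel rod. Origin: on the table straight below the hook's lowest spot, z up. The rod runs along the stand's x axis, from its open tip at x = -38 mm to a post at x = +150 mm, 18 mm thick and 244 mm high, screwed to the table with a round flange 44 mm across and 10 mm high.
- seat (a point): Where the wire's underside rests in the hook's lowest spot, a V-shaped bend of the rod, 212 mm above the table. The tip's top is at 229 mm; behind the V the rod climbs to 231 mm at x = +34 mm and 241 mm at the post. The handle comes over the tip from the stand's -x side, wire plane across the rod, then down.
- dish: Round shallow ceramic drip dish, loose, about 0.35 kg, 150 mm across the rim, 138 mm at the foot, 30 mm high, open on top, wall 5 mm. Origin: centre of the underside.
- mat: Fixed round cork mat, 176 mm diameter, 6 mm thick. Origin: centre of its underside.
- glass: Drinking glass, 68 mm diameter, 120 mm high; bystander. Origin at underside.
- papercup: Light brown paper cup, 72 mm diameter, 95 mm high; bystander. Origin at underside.
- sugar: Glass sugar jar with steel cap, 60 mm diameter, 85 mm high, standing beyond the teapot; bystander. Origin at underside.
- spoon: Steel spoon, 170 mm long, lying at the right side of the table; bystander.
- bowl: Small ceramic bowl, 110 mm diameter, 45 mm high; bystander. Origin at underside.
- jam: Amber jam jar, 64 mm diameter, 90 mm high; bystander. Origin at underside.
- mug: White mug, 76 mm diameter, 85 mm high; bystander. Origin at underside.
Mind the look-alikes: they are no part of the job. Leave any yellow look-alike of the lid alone. Leave any purple look-alike of the dish alone.

How it is judged:
By the outcome, as a careful person would: the job done as asked, in the order asked, and still so for the second after the job is handed in, with the robot touching nothing.
It also fails if it takes over 72 s, if anything falls off the work surface, if the arm or the gripper's body presses on something with over 40 N, if the wrist force passes 120 N, or if a joint passes its speed limit or range.

## Robot

A 6-joint arm with a two-finger parallel gripper is mounted at the origin on the work surface. World frame = base frame: x ahead of the robot, y to its left, z up, the work surface at z = 0. Lengths are in m, angles in degrees, forces in N, time in s.
With the tool pointing down it reaches from about 0.35 to 0.875 m from the base axis. Payload 4.2 kg.
Tool frame: the origin (TCP) lies midway between the tips of the shut fingers; the grasp point (between the pads) lies 19 mm behind it; z points along the fingers, y is the line along which they close (so a half turn about z gives the same grasp; the last joint's range is limited). The gripper opens to 87 mm and grips with 3 to 60 N. Pads are 19 mm wide; open, the fingers measure 117 mm over their backs; the gripper's body (75 mm by 190 mm) begins 51 mm behind the grasp point.
Start: joints at [-50.902, 22.042, 0.453, 0, -68.411, -14.817], TCP at [0.257, -0.57, 0.223] pointing down, gripper open.
Joint ranges: [-179.83, 179.83], [-69.29, 118.12], [-61.27, 80.66], [-181.25, 117.63], [-171.15, -9.14], [-177.46, 177.46]. Speed limits (degrees/s): [159.86, 159.86, 180, 180, 180, 180].

## Interface

Orientations are given as a 3x3 rotation matrix whose columns are the frame's x, y, z axes.
In Python, from station import * gives the robot as it stands.
- The arm moves only by the tool move_arm, never from a script. Its argument "targets" is text: rows parted by semicolons, each of 4 numbers parted by spaces: the shift along the world's x, y, z in units of 25 mm (1.0 is 25 mm), then the turn about the world's z in units of 5 degrees (1.0 is 5 degrees). In form: tx ty tz spin; .... A call has 1 to 10 rows; each row shifts and turns the commanded pose from where the row before left it; what a row does not reach is not made up. A row lasts 1/12 s, in which the tool goes at most 41.7 mm and 7.16 degrees, less where a joint would pass 70% of its speed; a pose out of reach is approached as far as the arm can. A call is refused whole if a number of a shift passes 1 or a number of a turn 1, either way. A call with a gripper value outside its range is refused whole. "gripper" is the finger opening in mm, from 0 to 87, set as the call begins (left out, the last holds). The fingers move at their own pace and stop on an object; the grip force is fixed at half the most. Time passes only in rows, so rows that do not move let the fingers close. It gives the time, the measured TCP pose, the force, the opening and the grip force at its end, in the units of the state.
- sense(): the state, without advancing time (a new reading comes with each control period).
- capture(name): name is "side" or "top"; returns a dict with "image" (400x640x3 uint8, blue, green, red), "fx", "fy", "cx", "cy" (pixels), "D" ([k1, k2, p1, p2, k3] as OpenCV has them; the pictures are not rectified), "world_from_camera" (4x4, takes a point from camera to world coordinates). Camera axes: x right, y up, looking along -z (the intrinsics and any distortion apply to the point x, -y, -z); pixel columns grow to the right and rows downward; lengths in m; the calibration is good to about 2 mm. A picture is of the moment at which its call begins. There is no depth.
- finish_job(): hands the job in; it is judged then, once.
The state is a dict: "time_s": time; "joints": joint angles; "joint_velocities": joint speeds; "effort": joint torques, N m; "tcp_pos": TCP position; "ee_rot": TCP orientation; "wrist_force": force on the tool from outside, world axes, zero at the start; "moment": the same for the moment, N m; "gripper_width": opening from 0.0 (shut) to 1.0 (fully open); "gripper_force": force on a finger pad.
Only numpy, scipy, OpenCV 4.12 (cv2) and the standard library are available. Lean on these libraries where they do the work, as an engineer would, in place of code of your own. Each camera call takes 0.05 s, during which the arm holds its last target. There are 200 camera calls.

## Working session

There is one attempt and no reset: what is moved stays moved. The work goes in short steps, Python scripts to look and compute and a tool call to move; the robot and the scene stay as the last step left them, time stands still between calls to the robot, and variables do not carry over. Pictures are saved under pics/ and viewed, at most 10 in all, crops included, and the job is handed in when it is done.

Besides the shell and the picture viewer there is one more tool, called after "Emit:" by a JSON object that holds its "name" and its "arguments", one argument or row to a line. move_arm: Moves the arm, as the interface text tells. Its arguments: {"type":"object","properties":{"targets":{"type":"string"},"gripper":{"type":"number"}},"required":["targets"]}

```bash
mkdir -p pics; ls; python3 - <<'E'
from station import *
import cv2,pickle
s=sense();print(s['time_s'],s['tcp_pos'],s['ee_rot'],s['wrist_force'],s['gripper_width'])
for n in('side','top'):
    c=capture(n);pickle.dump(c,open(f'{n}0.pkl','wb'));cv2.imwrite(f'pics/{n}0.png',c['image'])
    print(n,c['fx'],c['fy'],c['cx'],c['cy'],c['D'],c['world_from_camera'])
E
```

```text
pics
0.0 [ 0.25677434 -0.56914796  0.22143855] [[-9.11598257e-01 -4.11081022e-01 -1.00592793e-03]
 [-4.11082240e-01  9.11596103e-01  1.98431889e-03]
 [ 1.01284145e-04  2.22242075e-03 -9.99997525e-01]] [-0.41277554  0.30326463  0.70015265] 1.0019973202404509
side 446.19674288012726 446.19674288012726 320.8972864763086 198.55066778590728 [-0.02097491  0.          0.          0.          0.        ] [[ 8.76645850e-01  3.69149669e-01 -3.08578315e-01 -8.03540245e-03]
 [-4.81135265e-01  6.71328910e-01 -5.63760899e-01 -8.28206351e-01]
 [-9.54605759e-04  6.42686562e-01  7.66128626e-01  1.27960087e+00]
 [ 0.00000000e+00  0.00000000e+00  0.00000000e+00  1.00000000e+00]]
top 439.38359237391853 439.38359237391853 311.4861887569567 203.38327615319207 [0.02338455 0.         0.         0.         0.        ] [[ 1.67788484e-02  9.87503120e-01 -1.56703727e-01  2.28384893e-01]
 [-9.99855758e-01  1.69841679e-02 -2.87762227e-05  1.12984010e-02]
 [ 2.63306580e-03  1.56681607e-01  9.87645656e-01  1.55166639e+00]
 [ 0.00000000e+00  0.00000000e+00  0.00000000e+00  1.00000000e+00]]
```

View pics/top0.png

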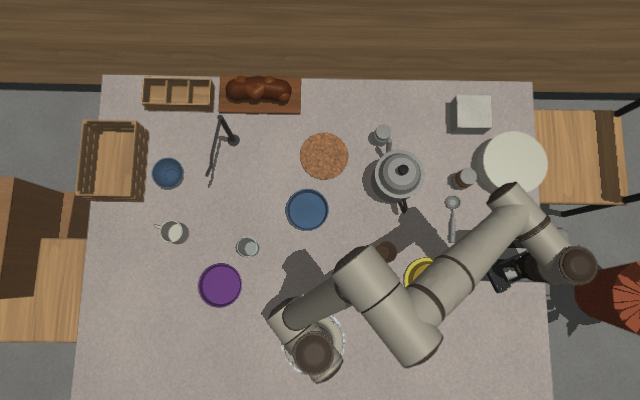

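View pics/side0.png

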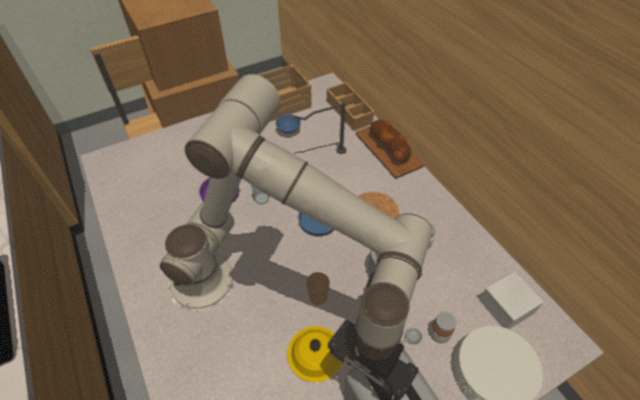

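Top view: the steel lid on the pot is at (402,172), against the yellow lid at (423,272). The blue dish is at (307,210), against the purple dish at (220,285) and the small bowl at (168,172). The mat is at (324,156), and the stand's post foot is at (233,140). The side view is partly blocked by the arm. I choose the steel lid and the blue dish, and check both in a close crop.

```bash
python3 - <<'E'
import cv2,pickle,numpy as np
t=pickle.load(open('top0.pkl','rb'))['image'];s=pickle.load(open('side0.pkl','rb'))['image']
def cr(im,x,y,w,h,k): return cv2.resize(im[y:y+h,x:x+w],None,fx=k,fy=k,interpolation=cv2.INTER_CUBIC)
a=cr(t,190,105,70,90,4) # 280x360
b=cr(t,270,115,130,90,4) #520x360
c=cr(t,360,110,100,60,4) #400x240
c=cr(t,350,142,100,60,4); d=cr(s,280,90,100,60,4)
cv2.imwrite('pics/crop1.png',np.vstack([np.hstack([a,b]),np.hstack([c,d])]))
E
```

```text
(no output)
```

View pics/crop1.png

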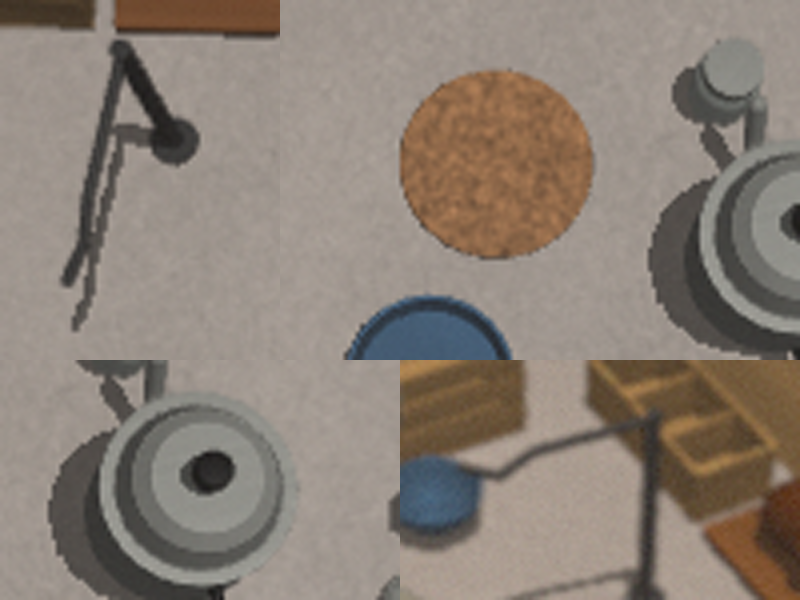

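The crop confirms the steel lid with its black knob top at (403,170), the blue dish and the cork mat. In the top view the hook's V is at about (211.5,163.7), the tip at (207,175.5) and the post top at (220,117). In the side view the V is at about (304,118) and the post top at (343.5,103).

```bash
cat > h.py <<'E'
import numpy as np,cv2,pickle
from scipy.optimize import least_squares
def ray(c,p):
    K=np.array([[c['fx'],0,c['cx']],[0,c['fy'],c['cy']],[0,0,1]])
    u=cv2.undistortPoints(np.array([[p]],float),K,np.array(c['D'])).ravel()
    T=c['world_from_camera'];d=T[:3,:3]@[u[0],-u[1],-1];return T[:3,3],d/np.linalg.norm(d)
def plane(c,p,z):
    o,d=ray(c,p);return o+d*(z-o[2])/d[2]
def tri(l):
    A=0;b=0
    for c,p in l:
        o,d=ray(c,p);M=np.eye(3)-np.outer(d,d);A=A+M;b=b+M@o
    x=np.linalg.solve(A,b)
    return x,[np.linalg.norm((np.eye(3)-np.outer(d,d))@(x-o))for o,d in[ray(c,p)for c,p in l]]
def proj(c,P):
    K=np.array([[c['fx'],0,c['cx']],[0,c['fy'],c['cy']],[0,0,1]]);T=c['world_from_camera']
    q=T[:3,:3].T@(np.asarray(P)-T[:3,3]);q=q*[1,-1,-1]
    return cv2.projectPoints(q.reshape(1,1,3),np.zeros(3),np.zeros(3),K,np.array(c['D']))[0].ravel()
def circ(c,contour,z):
    """circle fit of contour pixels on plane z"""
    P=np.array([plane(c,p,z)[:2] for p in contour])
    f=lambda v:np.hypot(*(P-v[:2]).T)-v[2]
    r=least_squares(f,[*P.mean(0),.07],loss='soft_l1',f_scale=.002);return r.x,np.abs(r.fun).mean()
def blob(c,lo,hi,near,z):
    m=cv2.inRange(cv2.cvtColor(c['image'],cv2.COLOR_BGR2HSV),lo,hi)
    m=cv2.morphologyEx(m,cv2.MORPH_OPEN,np.ones((3,3)))
    cs=[k for k in cv2.findContours(m,0,cv2.CHAIN_APPROX_NONE)[0] if cv2.pointPolygonTest(k,near,True)>-3]
    k=max(cs,key=cv2.contourArea);return circ(c,cv2.convexHull(k)[:,0].astype(float),z)
E
python3 - <<'E'
from h import *
np.set_printoptions(precision=4,suppress=True)
t=pickle.load(open('top0.pkl','rb'));s=pickle.load(open('side0.pkl','rb'))
print('mat',blob(t,(5,80,60),(20,255,255),(324,156),.006))
print('dish',blob(t,(95,90,40),(120,255,255),(307,210),.030))
print('knobtop',plane(t,(403.1,169.8),.197),'flange',plane(t,(399.6,173.6),.130))
print('foot',plane(t,(233.3,139.8),.01),'posttop',plane(t,(220.2,116.7),.244),tri([(t,(220.2,116.7)),(s,(343.3,103))]))
print('V',plane(t,(211.3,163.6),.212),tri([(t,(211.3,163.6)),(s,(303.6,118.))]))
print('tip',plane(t,(207.1,175.3),.229))
E
```

```text
mat (array([ 0.6508, -0.0298,  0.0868]), np.float64(0.00039954252199481496))
dish (array([0.4459, 0.0268, 0.0631]), np.float64(0.00036978366433306593))
knobtop [ 0.5557 -0.2761  0.197 ] flange [ 0.5588 -0.2786  0.13  ]
foot [0.7018 0.299  0.01  ] posttop [0.7033 0.2991 0.244 ] (array([0.7039, 0.2993, 0.243 ]), [np.float64(0.00026358613409142243), np.float64(0.00026358613409143376)])
V [0.5614 0.3266 0.212 ] (array([0.5574, 0.3279, 0.2112]), [np.float64(0.004368601176453879), np.float64(0.004368601176453964)])
tip [0.5201 0.3335 0.229 ]
```

```bash
python3 - <<'E'
from h import *
np.set_printoptions(precision=4,suppress=True)
t=pickle.load(open('top0.pkl','rb'))
for v in (20,40,60): print('dish',blob(t,(90,70,v),(125,255,255),(307,210),.030))
g=cv2.cvtColor(t['image'],cv2.COLOR_BGR2GRAY)
m=(g<75).astype(np.uint8);n,l,st,ce=cv2.connectedComponentsWithStats(m[155:185,390:415])
for i in range(1,n): print('dark',st[i],ce[i]+[390,155])
for nm,p,z in(('glass',(248,245),.12),('cup',(388,250),.095),('jam',(461,180),.09),('sugar',(382.5,132.5),.085),('mug',(173,231),.085),('bowl',(168,172),.045),('yellow',(420,270),.05)): print(nm,plane(t,p,z)[:2])
for h in(.2,.3,.4,.5): print(h,proj(t,[.257,-.569,h]))
print('edges')
for a in range(0,360,30):
  print(a,proj(t,[.446+.075*np.cos(np.radians(a)),.0268+.075*np.sin(np.radians(a)),.03]),end=';')
E
```

```text
dish (array([0.4458, 0.0315, 0.0687]), np.float64(0.0010151588494594728))
dish (array([0.4458, 0.0315, 0.0687]), np.float64(0.0010151588494594728))
dish (array([0.4458, 0.0315, 0.0687]), np.float64(0.0010151588494594728))
dark [0 0 2 2 2] [390.5 155.5]
dark [ 6 10 12 10 98] [401.7143 169.6327]
glass [0.3152 0.2151]
cup [ 0.3081 -0.2437]
jam [ 0.5493 -0.4942]
sugar [ 0.714  -0.2306]
mug [0.3599 0.4717]
bowl [0.57   0.5153]
yellow [ 0.2453 -0.3586]
0.2 [501.7221 267.1252]
0.3 [517.106  266.6688]
0.4 [535.1945 266.137 ]
0.5 [556.7748 265.5092]
edges
0 [307.345  188.9693];30 [296.6441 191.5916];60 [288.6538 199.1464];90 [285.5138 209.6687];120 [288.1166 220.3699];150 [295.8179 228.3543];180 [306.5558 231.4222];210 [317.4006 228.7204];240 [325.3934 221.0025];270 [328.3921 210.3967];300 [325.6454 199.7749];330 [317.9415 191.9536];
```

Emit:
{"name": "move_arm", "arguments": {
  "targets": "1 0.98 0.2 0;1 0.98 0 0;1 0.98 0 0;1 0.98 0 0;1 0.98 0 0;1 0.98 0 0;1 0.98 0 0;1 0.98 0 0;1 0.98 0 0;1 0.98 0 0",
  "gripper": 87
}}

```text
time_s: 0.93
tcp_pos: [0.5078, -0.3231, 0.2272]
ee_rot: [[-0.912, -0.411, -0.001], [-0.411, 0.912, 0.0], [0.001, 0.001, -1.0]]
wrist_force: [1.0, -0.2, -0.4]
gripper_width: 1.0
gripper_force: 0.0
```

Emit:
{"name": "move_arm", "arguments": {
  "targets": "1 0.98 0 0;1 0.9 0 0;0 0 0 0;0 0 0 0"
}}

```text
time_s: 1.27
tcp_pos: [0.5578, -0.2762, 0.2265]
ee_rot: [[-0.91, -0.414, -0.002], [-0.414, 0.91, 0.001], [0.001, 0.001, -1.0]]
wrist_force: [-0.5, -0.3, 0.1]
gripper_width: 1.0
gripper_force: 0.0
```

```bash
python3 - <<'E'
from station import *
from h import *
s=sense();print(s['time_s'],s['tcp_pos'],s['wrist_force'])
t=capture('top');c=capture('side');pickle.dump((t,c),open('c1.pkl','wb'))
cr=lambda im,x,y,w,h,k: cv2.resize(im[y:y+h,x:x+w],None,fx=k,fy=k,interpolation=cv2.INTER_CUBIC)
p=[proj(c,[.557,-.277,.19]),proj(t,[.446,.029,.03])];print(p)
x,y=int(p[0][0])-66,int(p[0][1])-75;x0,y0=max(0,x),max(0,y);print(x0,y0)
cv2.imwrite('pics/c1.png',np.hstack([cr(c['image'],x0,y0,133,150,3),cr(t['image'],240,135,133,150,3)]))
E
```

```text
1.2667 [ 0.55782738 -0.27615239  0.22650706] [-0.51970421 -0.2683169   0.1252709 ]
[array([398.98246618, 239.64115828]), array([306.3248227, 210.0216448])]
332 164
```

View pics/c1.png

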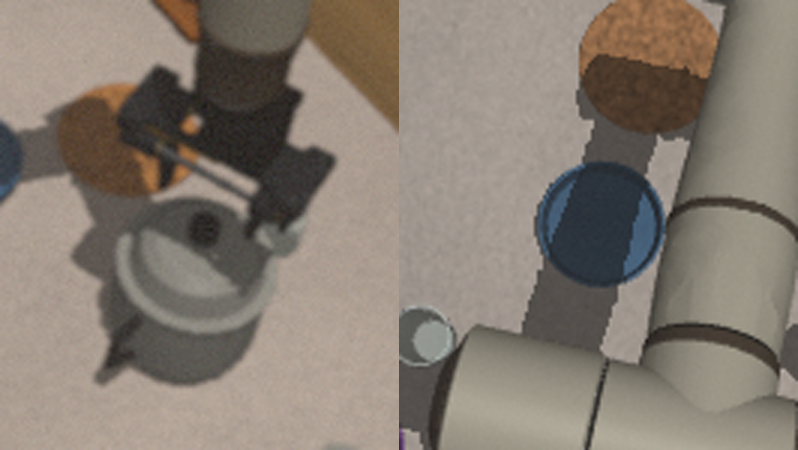

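Side crop: the knob is at (400,240) under the open gripper, within 1 px of the prediction. The dish centre in the top view is at about (306.7,209.4). Descending.

```bash
python3 - <<'E'
from h import *
t=pickle.load(open('top0.pkl','rb'));c=pickle.load(open('c1.pkl','rb'))[1]
print(tri([(t,(402.5,169.7)),(c,(400,238.5))]))
E
```

```text
(array([ 0.55881909, -0.27596376,  0.19246778]), [np.float64(0.001834861268932744), np.float64(0.0018348612689326632)])
```

Emit:
{"name": "move_arm", "arguments": {
  "targets": "0 0 -0.5 0;0 0 -0.5 0;0 0 -0.5 0;0 0 -0.4 0;0 0 -0.3 0;0 0 0 0;0 0 0 0"
}}

```text
time_s: 1.95
tcp_pos: [0.5567, -0.2782, 0.1725]
ee_rot: [[-0.912, -0.411, -0.001], [-0.411, 0.912, -0.0], [0.001, 0.0, -1.0]]
wrist_force: [0.4, 0.0, 0.5]
gripper_width: 0.999
gripper_force: 0.0
```

Emit:
{"name": "move_arm", "arguments": {
  "targets": "0 0 0 0;0 0 0 0;0 0 0 0;0 0 0 0;0 0 0 0;0 0 0 0;0 0 0 0;0 0 0 0",
  "gripper": 0
}}

```text
time_s: 2.62
tcp_pos: [0.5571, -0.2777, 0.1726]
ee_rot: [[-0.912, -0.411, 0.0], [-0.411, 0.912, -0.0], [-0.0, -0.0, -1.0]]
wrist_force: [-0.6, 0.3, 0.0]
gripper_width: 0.478
gripper_force: 0.0
```

Emit:
{"name": "move_arm", "arguments": {
  "targets": "0 0 0 0;0 0 0 0;0 0 0 0;0 0 0 0;0 0 0 0;0 0 0 0"
}}

```text
time_s: 3.12
tcp_pos: [0.557, -0.2776, 0.1725]
ee_rot: [[-0.912, -0.411, -0.0], [-0.411, 0.912, 0.0], [0.0, 0.0, -1.0]]
wrist_force: [0.8, 0.1, 0.0]
gripper_width: 0.359
gripper_force: 30.0
```

Emit:
{"name": "move_arm", "arguments": {
  "targets": "0 0 0.2 0;0 0 0.4 0;0 0 0.6 0;0 0 0.8 0;0 0 0.8 0;0 0 0 0"
}}

```text
time_s: 3.62
tcp_pos: [0.5592, -0.2789, 0.2482]
ee_rot: [[-0.911, -0.412, 0.009], [-0.412, 0.911, -0.004], [-0.006, -0.007, -1.0]]
wrist_force: [0.2, 0.5, 0.2]
gripper_width: 0.36
gripper_force: 30.0
```

Emit:
{"name": "move_arm", "arguments": {
  "targets": "0.2 0.5 0 0;0.4 1 0 0;0.4 1 0 0;0.4 1 0 0;0.4 1 0 0;0.4 1 0 0;0.4 1 0 0;0.4 1 0 0;0.4 1 0 0;0.4 1 0 0"
}}

```text
time_s: 4.45
tcp_pos: [0.6516, -0.0381, 0.241]
ee_rot: [[-0.911, -0.411, -0.003], [-0.411, 0.911, 0.0], [0.002, 0.001, -1.0]]
wrist_force: [1.0, -0.7, -2.0]
gripper_width: 0.357
gripper_force: 30.0
```

Emit:
{"name": "move_arm", "arguments": {
  "targets": "0 0.4 -0.4 0;0 0 -1 0;0 0 -1 0;0 0 -1 0;0 0 -1 0;0 0 -1 0;0 0 -0.8 0;0 0 0 0;0 0 0 0"
}}

```text
time_s: 5.2
tcp_pos: [0.6506, -0.0303, 0.0856]
ee_rot: [[-0.912, -0.411, -0.005], [-0.411, 0.912, -0.001], [0.005, 0.001, -1.0]]
wrist_force: [0.7, -1.1, -0.9]
gripper_width: 0.356
gripper_force: 30.0
```

Emit:
{"name": "move_arm", "arguments": {
  "targets": "0 0 -0.3 0;0 0 -0.3 0;0 0 -0.2 0;0 0 -0.1 0;0 0 0 0;0 0 0 0;0 0 0 0"
}}

```text
time_s: 5.78
tcp_pos: [0.6524, -0.0302, 0.0655]
ee_rot: [[-0.912, -0.411, 0.001], [-0.411, 0.912, 0.0], [-0.001, -0.0, -1.0]]
wrist_force: [0.1, -0.3, -1.5]
gripper_width: 0.36
gripper_force: 30.0
```

Emit:
{"name": "move_arm", "arguments": {
  "targets": "0 0 -0.06 0;0 0 -0.06 0;0 0 -0.04 0;0 0 0 0;0 0 0 0"
}}

```text
time_s: 6.2
tcp_pos: [0.6522, -0.0302, 0.0615]
ee_rot: [[-0.911, -0.411, 0.0], [-0.411, 0.911, -0.0], [-0.0, -0.0, -1.0]]
wrist_force: [-0.4, -0.2, 1.0]
gripper_width: 0.358
gripper_force: 30.0
```

Emit:
{"name": "move_arm", "arguments": {
  "targets": "0 0 0 0;0 0 0 0;0 0 0 0;0 0 0 0;0 0 0.4 0;0 0 1 0;0 0 1 0;0 0 1 0;0 0 0.8 0",
  "gripper": 60
}}

```text
time_s: 6.95
tcp_pos: [0.6528, -0.0303, 0.1692]
ee_rot: [[-0.911, -0.412, 0.003], [-0.412, 0.911, -0.0], [-0.003, -0.001, -1.0]]
wrist_force: [0.2, -0.3, 0.6]
gripper_width: 0.687
gripper_force: 0.0
```

Emit:
{"name": "move_arm", "arguments": {
  "targets": "-0.9 -0.16 0 1;-0.9 -0.16 0 1;-0.9 -0.16 0 1;-0.9 -0.16 0 1;-0.9 -0.16 0 1;-0.9 -0.16 0 1;-0.9 -0.16 0 1;-0.9 -0.16 0 1;-0.9 -0.16 0 1;-0.9 -0.16 0 1"
}}

```text
time_s: 7.78
tcp_pos: [0.4262, -0.0704, 0.1669]
ee_rot: [[-0.267, -0.964, 0.001], [-0.964, 0.267, 0.0], [-0.0, -0.001, -1.0]]
wrist_force: [0.1, 0.5, 0.0]
gripper_width: 0.69
gripper_force: 0.0
```

Emit:
{"name": "move_arm", "arguments": {
  "targets": "0 0 -0.8 1;0 0 0 0;0 0 0 0;0 0 0 0"
}}

```text
time_s: 8.12
tcp_pos: [0.4282, -0.0701, 0.147]
ee_rot: [[-0.187, -0.982, 0.002], [-0.982, 0.187, -0.0], [-0.0, -0.002, -1.0]]
wrist_force: [0.2, 0.4, -0.6]
gripper_width: 0.692
gripper_force: 0.0
```

```bash
python3 - <<'E'
from station import *
from h import *
s=sense();print(s['time_s'],s['joints'],s['wrist_force'])
t=capture('top');c=capture('side');pickle.dump((t,c),open('c2.pkl','wb'))
cr=lambda im,x,y,w,h,k: cv2.resize(im[y:y+h,x:x+w],None,fx=k,fy=k,interpolation=cv2.INTER_CUBIC)
p=proj(c,[.557,-.277,.14]);x,y=int(p[0])-40,int(p[1])-35;print(x,y)
a=cr(t['image'],362,135,80,70,5);b=cr(c['image'],x,y,80,70,5)
d=cr(t['image'],250,115,200,120,2);e=cr(c['image'],240,130,200,120,2)
cv2.imwrite('pics/c2.png',np.vstack([np.hstack([a,b]),np.hstack([d,e])]))
E
```

```text
8.1167 [ 1.23383563e+01  7.75289263e+00 -3.15089382e+01  4.10257016e-02
 -5.06506931e+01 -2.31640823e+01] [ 0.15084806  0.43235225 -0.5530314 ]
356 214
```

View pics/c2.png

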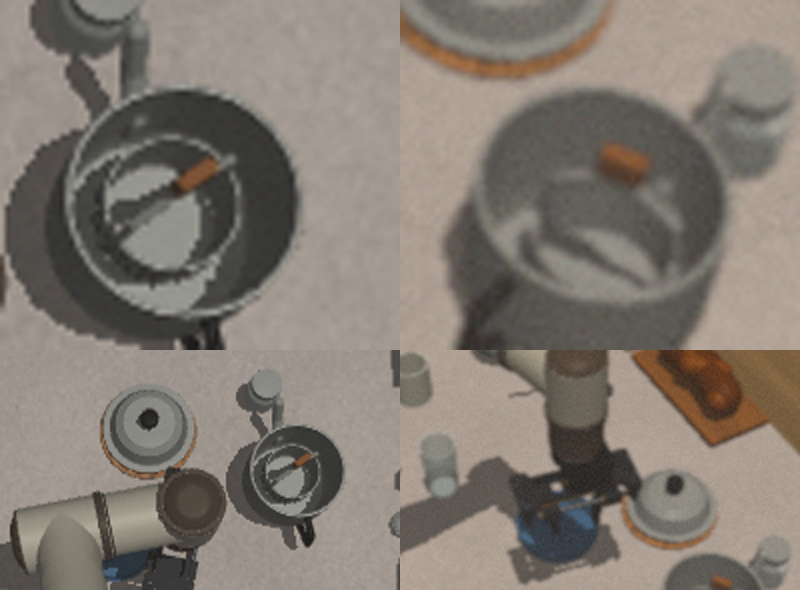

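Top crop: the pot is open, with the wooden grip centred at about (401.2,169.2) and its long axis running image right and up. In the side view the grip is at about (400.6,246.6). The lid stands on the mat.

```bash
python3 - <<'E'
from h import *
np.set_printoptions(precision=4,suppress=True)
t,c=pickle.load(open('c2.pkl','rb'))
print('grip',tri([(t,(401.2,169.2)),(c,(400.6,246.6))]), plane(t,(401.2,169.2),.152),plane(c,(400.6,246.6),.146))
print('rim',plane(t,(362+172/5-.4,135+211/5-.4),.071),'pot',plane(t,(362+182/5-.4,135+203/5-.4),.125))
a=plane(t,(362+180/5-.4,135+184/5-.4),.152)-plane(t,(362+216/5-.4,135+162/5-.4),.152);print(np.degrees(np.arctan2(a[1],a[0])))
for im,cam in((t,'t'),(c,'s')):
  h=cv2.cvtColor(im['image'],cv2.COLOR_BGR2HSV);m=cv2.inRange(h,(4,110,60),(16,255,255))
  q=(392,158,412,180) if cam=='t' else (390,235,412,260)
  m2=np.zeros_like(m);m2[q[1]:q[3],q[0]:q[2]]=m[q[1]:q[3],q[0]:q[2]]
  pts=cv2.findNonZero(m2);print(cam,pts.mean(0),cv2.minAreaRect(pts))
  if cam=='t': pt=pts[:,0].mean(0); P=np.array([plane(t,p,.15)[:2] for p in pts[:,0].astype(float)]);w,v=np.linalg.eigh(np.cov(P.T));print(np.degrees(np.arctan2(v[1,1],v[0,1])))
  else: print(tri([(t,pt),(c,pts[:,0].mean(0))]))
E
```

```text
grip (array([ 0.5685, -0.2799,  0.149 ]), [np.float64(0.0007202723854333032), np.float64(0.0007202723854335487)]) [ 0.5684 -0.2795  0.152 ] [ 0.5693 -0.2782  0.146 ]
rim [ 0.561  -0.2781  0.071 ] pot [ 0.5544 -0.2742  0.125 ]
122.55349331829437
t [[400.8929 169.6071]] ((400.9615173339844, 169.69232177734375), (3.3282015323638916, 8.043152809143066), 56.3099365234375)
124.78100510953736
s [[400.425 245.825]] ((400.4500427246094, 246.1500244140625), (8.538147926330566, 5.0596442222595215), 18.43494987487793)
(array([ 0.5672, -0.2786,  0.152 ]), [np.float64(0.00015307132513511524), np.float64(0.00015307132513488357)])
```

Emit:
{"name": "move_arm", "arguments": {
  "targets": "0 0 -1 0;0 0 -1 0;0 0 -1 0;0 0 -1 0;0 0 -0.8 0;0 0 -0.5 0;0 0 0 0;0 0 0 0"
}}

```text
time_s: 8.88
tcp_pos: [0.4276, -0.0701, 0.0134]
ee_rot: [[-0.186, -0.983, -0.001], [-0.983, 0.186, -0.0], [0.001, 0.001, -1.0]]
wrist_force: [0.2, -0.2, -0.1]
gripper_width: 0.694
gripper_force: 0.0
```

Emit:
{"name": "move_arm", "arguments": {
  "targets": "0.08 0.43 0 0;0.08 0.43 0 0;0.07 0.2 0 0;0.15 0.4 0 0;0.2 0.55 0 0;0.22 0.6 0 0;0.22 0.6 0 0;0.22 0.6 0 0;0.22 0.6 0 0;0.22 0.6 0 0"
}}

```text
time_s: 9.72
tcp_pos: [0.4682, 0.0557, 0.0141]
ee_rot: [[-0.185, -0.983, -0.002], [-0.983, 0.185, -0.002], [0.002, 0.002, -1.0]]
wrist_force: [-2.4, -4.1, 4.2]
gripper_width: 0.688
gripper_force: 2.3
```

Emit:
{"name": "move_arm", "arguments": {
  "targets": "0.22 0.6 0 0;0.22 0.6 0 0;0.22 0.6 0 0;0.22 0.6 0 0;0.22 0.6 0 0;0.22 0.6 0 0;0.22 0.6 0 0;0.22 0.6 0 0;0.22 0.6 0 0;0.18 0.5 0 0"
}}

```text
time_s: 10.55
tcp_pos: [0.5239, 0.2045, 0.0135]
ee_rot: [[-0.186, -0.983, 0.001], [-0.983, 0.186, 0.0], [-0.001, -0.001, -1.0]]
wrist_force: [-0.9, -4.0, 3.0]
gripper_width: 0.692
gripper_force: 2.1
```

Emit:
{"name": "move_arm", "arguments": {
  "targets": "0.18 0.5 0 0;0.14 0.4 0 0;0.11 0.3 0 0;0.07 0.2 0 0;0.04 0.1 0 0;0 0 0 0;0 0 0 0"
}}

```text
time_s: 11.13
tcp_pos: [0.5368, 0.2406, 0.0134]
ee_rot: [[-0.186, -0.982, 0.001], [-0.982, 0.186, 0.001], [-0.002, -0.001, -1.0]]
wrist_force: [-1.6, -0.4, -0.3]
gripper_width: 0.691
gripper_force: 0.3
```

```bash
python3 - <<'E'
from station import *
from h import *
s=sense();print(s['time_s'],s['tcp_pos'],s['wrist_force'])
t=capture('top');c=capture('side');pickle.dump((t,c),open('c3.pkl','wb'))
cr=lambda im,x,y,w,h,k: cv2.resize(im[y:y+h,x:x+w],None,fx=k,fy=k,interpolation=cv2.INTER_CUBIC)
p=proj(c,[.54,.3,.05]);q=proj(t,[.55,.31,.05]);x,y=int(p[0])-66,max(0,int(p[1])-75);u,v=int(q[0])-66,int(q[1])-75;print(x,y,u,v)
cv2.imwrite('pics/c3.png',np.hstack([cr(c['image'],x,y,133,150,3),cr(t['image'],u,v,133,150,3)]))
E
```

```text
11.1333 [0.53683273 0.2405843  0.01344126] [-1.57078352 -0.42560896 -0.33460277]
239 80 160 103
```

View pics/c3.png

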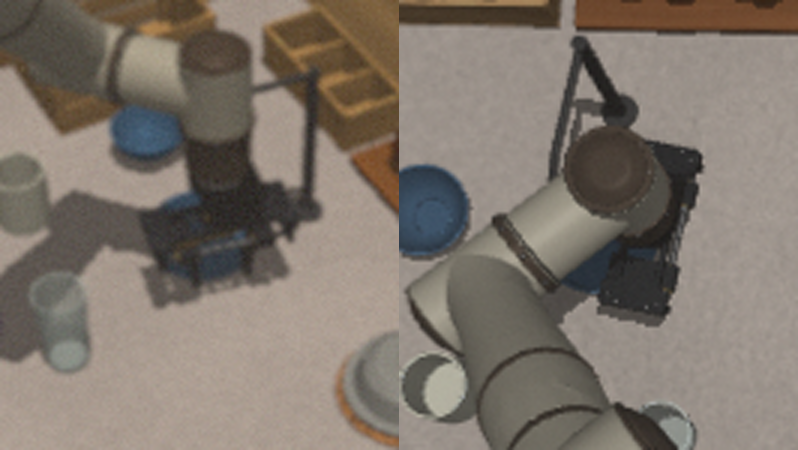

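The side view shows the blue dish nested against the finger pair with the wrist clear of the rod. I push the last 10 mm, then back off and check.

Emit:
{"name": "move_arm", "arguments": {
  "targets": "0.07 0.14 0 0;0.07 0.13 0 0;0.06 0.1 0 0;0 0 0 0;0 0 0 0;-0.18 -0.98 0 0;-0.18 -0.98 0 0;-0.1 -0.6 0 0;0 -0.5 1 0;0 -1 1 0"
}}

```text
time_s: 12.07
tcp_pos: [0.5301, 0.148, 0.0632]
ee_rot: [[-0.184, -0.983, -0.001], [-0.983, 0.184, -0.001], [0.001, 0.0, -1.0]]
wrist_force: [1.4, 0.1, 1.2]
gripper_width: 0.682
gripper_force: 0.0
```

Emit:
{"name": "move_arm", "arguments": {
  "targets": "0 -1 1 0;0 -1 1 0;0 -1 1 0;0 -1 1 0;0 -1 1 0;0 -1 1 0;0 -1 0 0;0 -1 0 0;0 0 0 0;0 0 0 0",
  "gripper": 60
}}

```text
time_s: 12.9
tcp_pos: [0.5304, -0.0531, 0.2139]
ee_rot: [[-0.188, -0.982, 0.002], [-0.982, 0.188, 0.001], [-0.001, -0.002, -1.0]]
wrist_force: [0.2, 0.3, -0.6]
gripper_width: 0.687
gripper_force: 0.0
```

```bash
python3 - <<'E'
from station import *
from h import *
np.set_printoptions(precision=4,suppress=True)
s=sense();print(s['time_s'],s['tcp_pos'],s['wrist_force'])
t=capture('top');c=capture('side');pickle.dump((t,c),open('c4.pkl','wb'))
for n,k in(('t',t),('s',c)):
  p=proj(k,[.556,.3265,.03]);q=proj(k,[.556,.3265,.005]);print(n,p,q)
  try: print(blob(k,(90,60,20),(125,255,255),tuple(map(float,q)),.03))
  except Exception as e: print(e)
cr=lambda im,x,y,w,h,k: cv2.resize(im[y:y+h,x:x+w],None,fx=k,fy=k,interpolation=cv2.INTER_CUBIC)
p=proj(c,[.556,.3265,.1]);q=proj(t,[.556,.3265,.1]);x,y=int(p[0])-40,int(p[1])-50;u,v=int(q[0])-40,int(q[1])-50;print(x,y,u,v)
cv2.imwrite('pics/c4.png',np.hstack([cr(c['image'],x,y,80,100,5),cr(t['image'],u,v,80,100,5)]))
E
```

```text
12.9 [ 0.5304 -0.0531  0.2139] [ 0.1971  0.2624 -0.5585]
t [222.72   177.7842] [224.0931 179.2766]
(array([0.5545, 0.3252, 0.0731]), np.float64(0.0005821030957401414))
s [305.9012 153.4257] [306.0659 157.8823]
(array([0.5526, 0.3172, 0.0723]), np.float64(0.0015543401466812001))
265 90 178 123
```

View pics/c4.png

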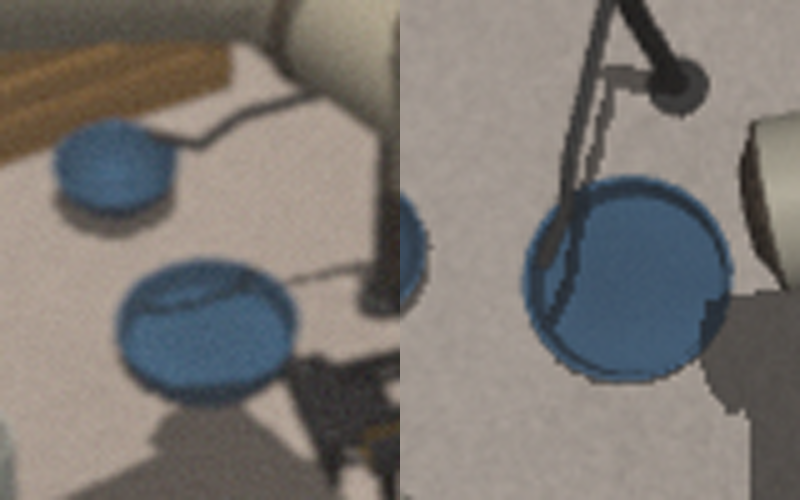

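Top crop: the dish centre is at (223.3,178.5) against a predicted (222.7,177.8), so it sits about 2 mm from under the hook. Going to the basket grip.

Emit:
{"name": "move_arm", "arguments": {
  "targets": "0.15 -0.9 0 0.87;0.15 -0.9 0 0.87;0.15 -0.9 0 0.87;0.15 -0.9 0 0.87;0.15 -0.9 0 0.87;0.15 -0.9 0 0.87;0.15 -0.9 0 0.87;0.15 -0.9 0 0.87;0.15 -0.9 0 0.87;0.15 -0.9 0 0.83"
}}

```text
time_s: 13.83
tcp_pos: [0.5684, -0.277, 0.2132]
ee_rot: [[0.543, -0.84, -0.0], [-0.84, -0.543, 0.0], [-0.0, 0.0, -1.0]]
wrist_force: [0.3, 0.7, 0.1]
gripper_width: 0.687
gripper_force: 0.0
```

Emit:
{"name": "move_arm", "arguments": {
  "targets": "0 0 -0.5 0;0 0 -0.8 0;0 0 -0.5 0;0 0 -0.3 0;0 0 0 0;0 0 0 0;0 0 0 0"
}}

```text
time_s: 14.42
tcp_pos: [0.5685, -0.2769, 0.1621]
ee_rot: [[0.539, -0.842, 0.002], [-0.842, -0.539, -0.001], [0.002, -0.001, -1.0]]
wrist_force: [-0.1, 0.0, 0.1]
gripper_width: 0.689
gripper_force: 0.0
```

```bash
python3 - <<'E'
from h import *
np.set_printoptions(precision=4,suppress=True)
t=pickle.load(open('top0.pkl','rb'));c=pickle.load(open('c4.pkl','rb'))[1]
a=np.radians(-10.6);o=np.array([.556,.3265]);u=np.array([np.cos(a),np.sin(a)])
for x,z in((-38,.224),(0,.207),(34,.226),(150,.244)): print(x,proj(t,[*(o+u*x/1e3),z]),proj(c,[*(o+u*x/1e3),z]))
print(tri([(t,(211.3,163.6)),(c,(304.4,118.2))]))
E
```

```text
-38 [207.4601 176.1137] [294.5189 117.4265]
0 [211.5846 165.6842] [304.628  118.9315]
34 [212.7968 153.7502] [313.3355 113.0251]
150 [220.2679 116.6523] [343.1812 102.895 ]
(array([0.5592, 0.3281, 0.2089]), [np.float64(0.0030261322746095044), np.float64(0.0030261322746096735)])
```

Emit:
{"name": "move_arm", "arguments": {
  "targets": "0 -0.08 -0.3 0;0 0 -0.3 0;0 0 -0.2 0;0 0 0 0;0 0 0 0"
}}

```text
time_s: 14.83
tcp_pos: [0.5672, -0.2792, 0.1404]
ee_rot: [[0.538, -0.843, -0.001], [-0.843, -0.538, 0.0], [-0.001, 0.001, -1.0]]
wrist_force: [0.1, 1.0, -0.7]
gripper_width: 0.69
gripper_force: 0.0
```

Emit:
{"name": "move_arm", "arguments": {
  "targets": "0 0 0 0;0 0 0 0;0 0 0 0;0 0 0 0;0 0 0 0;0 0 0 0;0 0 0 0;0 0 0 0;0 0 0 0;0 0 0 0",
  "gripper": 0
}}

```text
time_s: 15.67
tcp_pos: [0.5676, -0.2791, 0.141]
ee_rot: [[0.538, -0.843, 0.0], [-0.843, -0.538, 0.0], [-0.0, -0.0, -1.0]]
wrist_force: [-0.5, 0.0, -0.9]
gripper_width: 0.136
gripper_force: 29.8
```

Emit:
{"name": "move_arm", "arguments": {
  "targets": "0 0 0.2 0;0 0 0.4 0;0 0 0.6 0;0 0 0.8 0;0 0 0.8 0;0 0 0.8 0;0 0 0.8 0;0 0 0.8 0;0 0 0.4 0;0 0 0 0"
}}

```text
time_s: 16.5
tcp_pos: [0.5686, -0.2797, 0.2847]
ee_rot: [[0.539, -0.843, 0.006], [-0.843, -0.539, -0.002], [0.005, -0.004, -1.0]]
wrist_force: [0.1, 0.5, -1.7]
gripper_width: 0.135
gripper_force: 29.8
```

```bash
python3 - <<'E'
from station import *
from h import *
s=sense();print(s['time_s'],s['tcp_pos'],s['wrist_force'],s['gripper_width'])
c=capture('side');t=capture('top')
p=proj(c,[.568,-.279,.2]);q=proj(t,[.568,-.279,.1]);x,y=int(p[0])-66,int(p[1])-60;u,v=int(q[0])-66,int(q[1])-75
cr=lambda im,x,y,w,h,k: cv2.resize(im[y:y+h,x:x+w],None,fx=k,fy=k,interpolation=cv2.INTER_CUBIC)
print(x,y,u,v)
cv2.imwrite('pics/c5.png',np.hstack([cr(c['image'],x,y,133,150,3),cr(t['image'],u,v,133,150,3)]))
E
```

```text
16.5 [ 0.56861667 -0.27971964  0.28467718] [ 0.05133506  0.52131802 -1.69010618] 0.1348788194120196
336 176 331 97
```

View pics/c5.png

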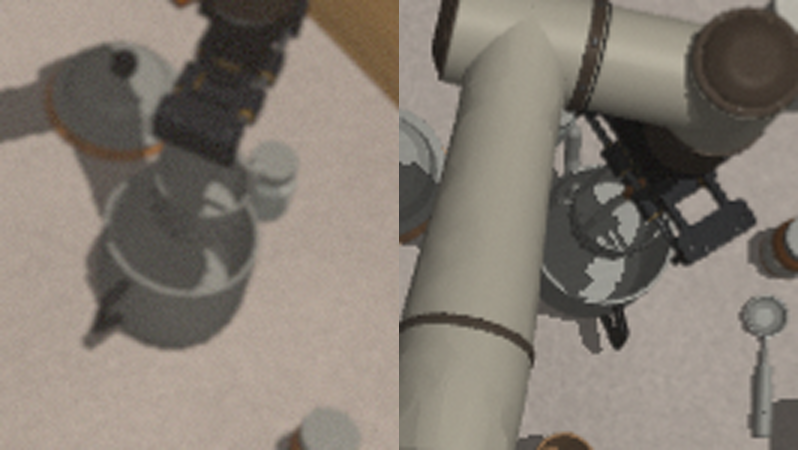

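The basket is clear of the pot floor and held upright (–1.7 N), with its lower edge above the pot rim. Carrying it to the hook.

Emit:
{"name": "move_arm", "arguments": {
  "targets": "0 0.3 0 0;-0.1 0.6 0 -0.3;-0.16 0.95 0 -0.4;-0.16 0.95 0 -0.4;-0.16 0.95 0 -0.4;-0.16 0.95 0 -0.4;-0.16 0.95 0 -0.4;-0.16 0.95 0 -0.4;-0.16 0.95 0 -0.4;-0.16 0.95 0 -0.4"
}}

```text
time_s: 17.43
tcp_pos: [0.5317, -0.0651, 0.2794]
ee_rot: [[0.259, -0.966, -0.003], [-0.966, -0.259, 0.0], [-0.001, 0.003, -1.0]]
wrist_force: [0.2, 0.8, -2.2]
gripper_width: 0.133
gripper_force: 29.8
```

Emit:
{"name": "move_arm", "arguments": {
  "targets": "-0.16 0.95 0 -0.4;-0.16 0.95 0 -0.4;-0.16 0.95 0 -0.4;-0.16 0.95 0 -0.4;-0.16 0.95 0 -0.4;-0.16 0.95 0 -0.4;-0.16 0.95 0 -0.4;-0.16 0.95 0 -0.4;-0.16 0.95 0 -0.4;-0.16 0.95 0 -0.4"
}}

```text
time_s: 18.27
tcp_pos: [0.4916, 0.1719, 0.2795]
ee_rot: [[-0.087, -0.996, -0.003], [-0.996, 0.087, -0.001], [0.002, 0.003, -1.0]]
wrist_force: [0.3, -0.2, -2.1]
gripper_width: 0.137
gripper_force: 29.8
```

Emit:
{"name": "move_arm", "arguments": {
  "targets": "-0.16 0.95 0 -0.4;-0.16 0.95 0 -0.4;-0.16 0.95 0 -0.35;-0.16 0.95 0 0;-0.16 0.7 0 0;-0.16 0.4 0 0;-0.16 0.2 0 0;0 0 0 0;0 0 0 0"
}}

```text
time_s: 19.02
tcp_pos: [0.4646, 0.2977, 0.2807]
ee_rot: [[-0.185, -0.983, -0.001], [-0.983, 0.185, -0.001], [0.001, 0.001, -1.0]]
wrist_force: [0.0, -0.4, -1.9]
gripper_width: 0.132
gripper_force: 29.8
```

Emit:
{"name": "move_arm", "arguments": {
  "targets": "0 0.6 0 0;0 0.8 0 0;0 0.45 0 0;0 0 -0.3 0;0 0 -0.4 0;0 0 -0.3 0;0 0 0 0;0 0 0 0;0 0 0 0"
}}

```text
time_s: 19.77
tcp_pos: [0.4653, 0.3441, 0.2563]
ee_rot: [[-0.186, -0.983, 0.0], [-0.983, 0.186, -0.0], [-0.0, -0.0, -1.0]]
wrist_force: [-0.3, -0.6, -0.6]
gripper_width: 0.137
gripper_force: 29.9
```

```bash
python3 - <<'E'
from station import *
from h import *
s=sense();print(s['time_s'],s['tcp_pos'],s['wrist_force'],s['gripper_width'])
c=capture('side');t=capture('top')
p=proj(c,[.51,.33,.2]);q=proj(t,[.51,.33,.2]);x,y=int(p[0])-40,int(p[1])-40;u,v=int(q[0])-40,int(q[1])-50
cr=lambda im,x,y,w,h,k: cv2.resize(im[y:y+h,x:x+w],None,fx=k,fy=k,interpolation=cv2.INTER_CUBIC)
print(x,y,u,v)
cv2.imwrite('pics/c6.png',np.hstack([cr(c['image'],x,y,80,100,5),cr(t['image'],u,v,80,100,5)]))
E
```

```text
19.7667 [0.46530436 0.34413388 0.25629601] [-0.30235842 -0.62086778 -0.57781361] 0.13684924243363822
253 83 170 130
```

View pics/c6.png

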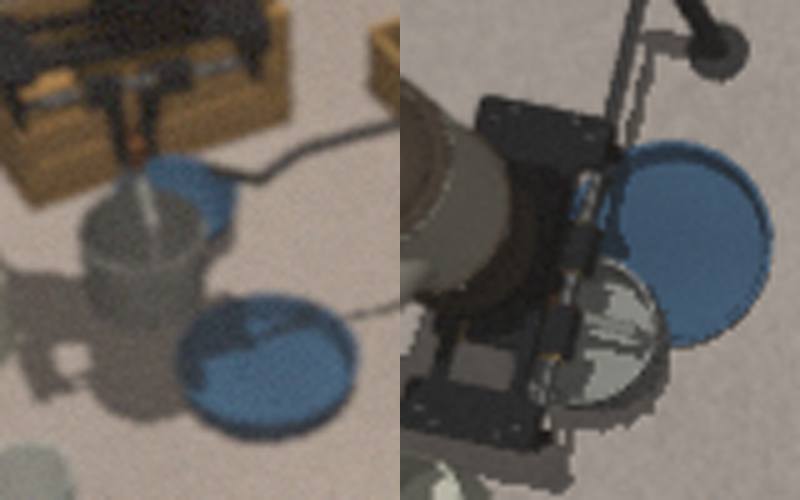

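Side view: the basket hangs upright in front of the hook tip, at about (299,118), wire plane across the rod, with the dish beyond. Advancing over the tip.

Emit:
{"name": "move_arm", "arguments": {
  "targets": "0.36 -0.07 0 0;0.36 -0.07 0 0;0.36 -0.07 0 0;0.36 -0.07 0 0;0.36 -0.07 0 0;0.36 -0.07 0 0;0.36 -0.07 0 0;0.36 -0.07 0 0;0.36 -0.07 0 0;0.36 -0.07 0 0"
}}

```text
time_s: 20.7
tcp_pos: [0.556, 0.3269, 0.2559]
ee_rot: [[-0.185, -0.983, -0.0], [-0.983, 0.185, -0.0], [0.0, 0.0, -1.0]]
wrist_force: [-0.1, -1.0, -2.2]
gripper_width: 0.134
gripper_force: 29.9
```

Emit:
{"name": "move_arm", "arguments": {
  "targets": "0 0 -0.2 0;0 0 -0.2 0;0 0 -0.2 0;0 0 -0.2 0;0 0 0 0;0 0 0 0;0 0 0 0"
}}

```text
time_s: 21.28
tcp_pos: [0.5549, 0.3273, 0.2363]
ee_rot: [[-0.185, -0.983, 0.0], [-0.983, 0.185, 0.0], [-0.0, -0.0, -1.0]]
wrist_force: [-0.3, 1.0, -2.0]
gripper_width: 0.136
gripper_force: 29.9
```

Emit:
{"name": "move_arm", "arguments": {
  "targets": "0 0 -0.12 0;0 0 -0.1 0;0 0 0 0;0 0 0 0;0 0 0 0"
}}

```text
time_s: 21.7
tcp_pos: [0.5551, 0.3271, 0.2306]
ee_rot: [[-0.185, -0.983, 0.0], [-0.983, 0.185, 0.0], [-0.0, -0.0, -1.0]]
wrist_force: [-0.6, 0.0, -1.4]
gripper_width: 0.134
gripper_force: 29.9
```

Emit:
{"name": "move_arm", "arguments": {
  "targets": "0 0 -0.1 0;0 0 -0.04 0;0 0 0 0;0 0 0 0;0 0 0 0"
}}

```text
time_s: 22.12
tcp_pos: [0.5551, 0.3271, 0.227]
ee_rot: [[-0.185, -0.983, 0.0], [-0.983, 0.185, 0.0], [-0.0, -0.0, -1.0]]
wrist_force: [0.4, 0.2, -1.6]
gripper_width: 0.135
gripper_force: 29.9
```

Emit:
{"name": "move_arm", "arguments": {
  "targets": "0 0 -0.05 0;0 0 0 0;0 0 0 0;0 0 0 0"
}}

```text
time_s: 22.45
tcp_pos: [0.5553, 0.3271, 0.2266]
ee_rot: [[-0.185, -0.983, 0.001], [-0.983, 0.185, 0.0], [-0.001, -0.001, -1.0]]
wrist_force: [-1.0, -0.6, 2.7]
gripper_width: 0.132
gripper_force: 29.9
```

Emit:
{"name": "move_arm", "arguments": {
  "targets": "0 0 0 0;0 0 0 0;0 0 0 0;0 0 0 0",
  "gripper": 16
}}

```text
time_s: 22.78
tcp_pos: [0.555, 0.3271, 0.2255]
ee_rot: [[-0.185, -0.983, -0.0], [-0.983, 0.185, -0.0], [0.0, 0.0, -1.0]]
wrist_force: [-0.5, -0.3, 0.8]
gripper_width: 0.18
gripper_force: 0.0
```

```bash
python3 - <<'E'
from station import *
from h import *
s=sense();print(s['time_s'],s['tcp_pos'],s['wrist_force'],s['gripper_width'])
c=capture('side');t=capture('top')
p=proj(c,[.556,.3265,.16]);q=proj(t,[.556,.3265,.2]);x,y=int(p[0])-40,int(p[1])-50;u,v=int(q[0])-40,int(q[1])-50
cr=lambda im,x,y,w,h,k: cv2.resize(im[y:y+h,x:x+w],None,fx=k,fy=k,interpolation=cv2.INTER_CUBIC)
print(x,y,u,v)
cv2.imwrite('pics/c7.png',np.hstack([cr(c['image'],x,y,80,100,5),cr(t['image'],u,v,80,100,5)]))
E
```

```text
22.7833 [0.55498995 0.32705688 0.22549351] [-0.45381986 -0.28605822  0.76092871] 0.1798554593985859
264 78 172 116
```

View pics/c7.png

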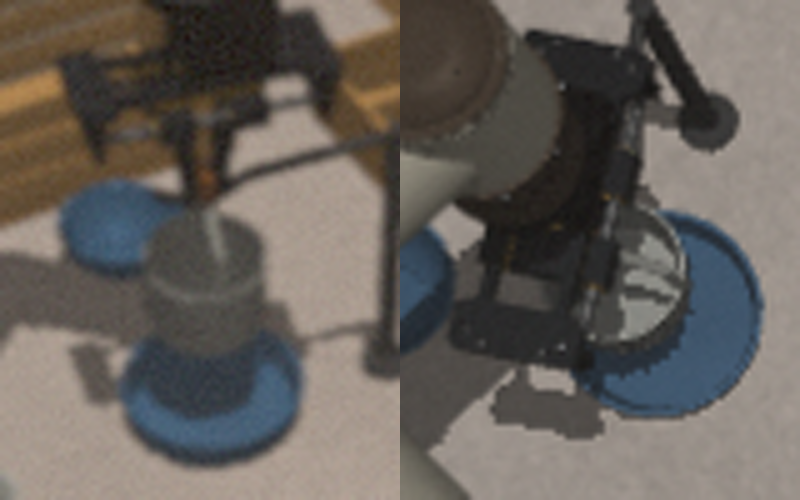

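Side view: the basket hangs from the V over the dish, upright, with the fingers just parted. Raising slowly and clear.

Emit:
{"name": "move_arm", "arguments": {
  "targets": "0 0 0.1 0;0 0 0.2 0;0 0 0.3 0;0 0 0.4 0;0 0 0.5 0;0 0 0.8 0;0 0 0.8 0;0 0 0 0"
}}

```text
time_s: 23.55
tcp_pos: [0.557, 0.3279, 0.3098]
ee_rot: [[-0.185, -0.983, 0.009], [-0.983, 0.185, 0.006], [-0.007, -0.008, -1.0]]
wrist_force: [0.7, -0.2, 1.3]
gripper_width: 0.184
gripper_force: 0.0
```

```bash
python3 - <<'E'
from station import *
from h import *
np.set_printoptions(precision=4,suppress=True)
s=sense();print(s['time_s'],s['tcp_pos'],s['wrist_force'],s['gripper_width'])
c=capture('side');pickle.dump(c,open('c8.pkl','wb'))
print('expect grip',proj(c,[.556,.3265,.232]))
h=cv2.cvtColor(c['image'],cv2.COLOR_BGR2HSV);m=cv2.inRange(h,(2,110,40),(16,255,255))
p=proj(c,[.556,.3265,.232]).astype(int);w=m[p[1]-14:p[1]+15,p[0]-14:p[0]+15]
for r in w: print(''.join('#' if v else '.' for v in r))
E
```

```text
23.55 [0.557  0.3279 0.3098] [ 0.6694 -0.204   1.2875] 0.18416581790812897
expect grip [304.4316 113.601 ]
####.####.#######..#.........
#..###.#####...#..##.........
###..############.#..........
.##.#.#...####..#.##.........
.###.#....#.#...####.........
.##.#..####.###...##.........
##.######.##.#######.........
.###.##.###.##...###.........
.#####.##..#.#.#.#...........
##.#####...###...............
.#.#.##...#.###..............
###..##.....###..............
##.##.........#..............
.##..........##..............
.............###.............
.............###.............
..............##.............
..............###............
..............#..............
.............................
.............................
.............................
.............................
.............................
.............................
.............................
.............................
.............................
.............................
```

Emit:
{"name": "move_arm", "arguments": {
  "targets": "0.2 -0.5 0 0;0.25 -0.95 0 0;0.25 -0.95 0 0;0.25 -0.95 0 0;0.25 -0.95 0 0;0.25 -0.95 0 0;0.25 -0.95 -0.4 0;0.25 -0.95 -0.5 0;0.25 -0.95 -0.5 0;0.25 -0.95 -0.5 0",
  "gripper": 60
}}

```text
time_s: 24.43
tcp_pos: [0.6158, 0.0988, 0.2545]
ee_rot: [[-0.186, -0.983, -0.002], [-0.983, 0.186, -0.0], [0.001, 0.002, -1.0]]
wrist_force: [0.5, -0.3, -0.4]
gripper_width: 0.685
gripper_force: 0.0
```

Emit:
{"name": "move_arm", "arguments": {
  "targets": "0.25 -0.95 -0.5 0;0.25 -0.95 -0.5 0;0.25 -0.95 -0.5 0;0.25 -0.95 -0.5 0;0.25 -0.95 -0.8 0;0.1 -0.5 -0.8 0;0 0 -0.8 0;0 0 -0.8 0;0 0 -0.6 0;0 0 0 0"
}}

```text
time_s: 25.27
tcp_pos: [0.6466, -0.0316, 0.1059]
ee_rot: [[-0.187, -0.982, -0.01], [-0.982, 0.187, -0.001], [0.002, 0.009, -1.0]]
wrist_force: [-1.1, 0.3, -0.1]
gripper_width: 0.691
gripper_force: 0.0
```

Emit:
{"name": "move_arm", "arguments": {
  "targets": "0 0 0 0"
}}

```text
time_s: 25.35
tcp_pos: [0.6491, -0.0312, 0.1096]
ee_rot: [[-0.185, -0.983, -0.003], [-0.983, 0.185, -0.001], [0.001, 0.003, -1.0]]
wrist_force: [0.0, -0.6, 0.9]
gripper_width: 0.693
gripper_force: 0.0
```

Emit:
{"name": "move_arm", "arguments": {
  "targets": "0.05 0.04 -0.5 0;0 0 -0.5 0;0 0 -0.5 0;0 0 -0.3 0;0 0 0 0;0 0 0 0;0 0 0 0"
}}

```text
time_s: 25.93
tcp_pos: [0.6521, -0.0293, 0.0668]
ee_rot: [[-0.185, -0.983, 0.002], [-0.983, 0.185, 0.0], [-0.0, -0.002, -1.0]]
wrist_force: [-0.6, -0.9, 1.1]
gripper_width: 0.695
gripper_force: 0.0
```

Emit:
{"name": "move_arm", "arguments": {
  "targets": "0 -0.02 -0.15 0;0 0 -0.05 0;0 0 0 0;0 0 0 0"
}}

```text
time_s: 26.27
tcp_pos: [0.6513, -0.03, 0.0609]
ee_rot: [[-0.185, -0.983, 0.0], [-0.983, 0.185, -0.0], [-0.0, -0.0, -1.0]]
wrist_force: [0.1, -0.1, 0.8]
gripper_width: 0.69
gripper_force: 0.0
```

Emit:
{"name": "move_arm", "arguments": {
  "targets": "0 0 0 0;0 0 0 0;0 0 0 0;0 0 0 0;0 0 0 0;0 0 0 0;0 0 0 0;0 0 0 0;0 0 0 0",
  "gripper": 0
}}

```text
time_s: 27.02
tcp_pos: [0.6516, -0.0299, 0.0609]
ee_rot: [[-0.185, -0.983, 0.001], [-0.983, 0.185, 0.0], [-0.0, -0.001, -1.0]]
wrist_force: [1.3, -0.2, -0.5]
gripper_width: 0.359
gripper_force: 30.0
```

Emit:
{"name": "move_arm", "arguments": {
  "targets": "0 0 0.2 0;0 0 0.5 0;0 0 0.9 0;0 0 1 0;0 0 1 0;0 0 1 0;0 0 1 0;0 0 1 0;0 0 0.6 0;0 0 0 0"
}}

```text
time_s: 27.85
tcp_pos: [0.6526, -0.03, 0.2452]
ee_rot: [[-0.185, -0.983, 0.007], [-0.983, 0.185, 0.0], [-0.002, -0.007, -1.0]]
wrist_force: [0.7, 0.5, -1.1]
gripper_width: 0.359
gripper_force: 30.0
```

```bash
python3 - <<'E'
from station import *
from h import *
np.set_printoptions(precision=4,suppress=True)
s=sense();print(s['time_s'],s['tcp_pos'])
t2,c2=pickle.load(open('c2.pkl','rb'))
t=capture('top');c=capture('side');pickle.dump((t,c),open('c9.pkl','wb'))
A=np.radians(np.arange(0,360,4))
for nm,k in(('t2',t2),('s2',c2),('tnow',t),('snow',c)):
  g=cv2.GaussianBlur(cv2.cvtColor(k['image'],cv2.COLOR_BGR2GRAY),(0,0),.6).astype(np.float32)
  def ring(x,y,r):
    P=np.array([proj(k,[x+r*np.cos(a),y+r*np.sin(a),.125]) for a in A],np.float32)
    return cv2.remap(g,P[:,0],P[:,1],cv2.INTER_LINEAR).ravel()
  best=[]
  for x in np.arange(.548,.5661,.0015):
    for y in np.arange(-.286,-.2679,.0015):
      v=ring(x,y,.0775)-ring(x,y,.0715); best.append((np.clip(v,-15,40).mean(),x,y))
  best.sort(reverse=True);b=np.array(best[:8]);print(nm,best[0],np.average(b[:,1:],axis=0,weights=b[:,0]))
E
```

```text
27.85 [ 0.6526 -0.03    0.2452]
t2 (np.float32(31.405806), np.float64(0.5584999999999997), np.float64(-0.27849999999999997)) [ 0.5587 -0.2783]
s2 (np.float32(23.746843), np.float64(0.5584999999999997), np.float64(-0.27399999999999997)) [ 0.5587 -0.2742]
tnow (np.float32(24.030968), np.float64(0.5599999999999996), np.float64(-0.27849999999999997)) [ 0.5587 -0.278 ]
snow (np.float32(20.53087), np.float64(0.5584999999999997), np.float64(-0.27399999999999997)) [ 0.5587 -0.2742]
```

Emit:
{"name": "move_arm", "arguments": {
  "targets": "-0.2 -0.5 0 0;-0.4 -1 0 0;-0.4 -1 0 0;-0.4 -1 0 0;-0.4 -1 0 0;-0.4 -1 0 0;-0.4 -1 0 0;-0.4 -1 0 0;-0.4 -1 0 0;-0.3 -0.9 0 0"
}}

```text
time_s: 28.78
tcp_pos: [0.5562, -0.2663, 0.2384]
ee_rot: [[-0.186, -0.983, -0.005], [-0.983, 0.186, 0.001], [-0.001, 0.005, -1.0]]
wrist_force: [0.8, 0.2, -2.4]
gripper_width: 0.357
gripper_force: 30.0
```

Emit:
{"name": "move_arm", "arguments": {
  "targets": "-0.1 -0.46 0 0;0 0 -0.3 0;0 0 -0.5 0;0 0 -0.5 0;0 0 -0.5 0;0 0 0 0;0 0 0 0;0 0 0 0"
}}

```text
time_s: 29.45
tcp_pos: [0.5566, -0.2762, 0.1958]
ee_rot: [[-0.184, -0.983, -0.0], [-0.983, 0.184, -0.0], [0.0, 0.0, -1.0]]
wrist_force: [0.1, -0.5, -2.3]
gripper_width: 0.36
gripper_force: 30.0
```

Emit:
{"name": "move_arm", "arguments": {
  "targets": "0.05 -0.03 -0.2 0;0 0 -0.3 0;0 0 -0.2 0;0 0 -0.1 0;0 0 0 0;0 0 0 0;0 0 0 0"
}}

```text
time_s: 30.03
tcp_pos: [0.5577, -0.2773, 0.1761]
ee_rot: [[-0.185, -0.983, 0.001], [-0.983, 0.185, -0.0], [0.0, -0.001, -1.0]]
wrist_force: [-0.2, 0.1, -2.1]
gripper_width: 0.362
gripper_force: 30.0
```

Emit:
{"name": "move_arm", "arguments": {
  "targets": "0 0 -0.06 0;0 0 -0.06 0;0 0 0 0;0 0 0 0;0 0 0 0"
}}

```text
time_s: 30.45
tcp_pos: [0.5576, -0.2772, 0.1728]
ee_rot: [[-0.185, -0.983, 0.0], [-0.983, 0.185, -0.0], [0.0, -0.0, -1.0]]
wrist_force: [0.6, -0.1, -2.3]
gripper_width: 0.357
gripper_force: 30.0
```

Emit:
{"name": "move_arm", "arguments": {
  "targets": "0 0 -0.05 0;0 0 -0.04 0;0 0 0 0;0 0 0 0;0 0 0 0"
}}

```text
time_s: 30.87
tcp_pos: [0.5578, -0.2773, 0.1719]
ee_rot: [[-0.185, -0.983, 0.001], [-0.983, 0.185, -0.001], [0.001, -0.001, -1.0]]
wrist_force: [-1.4, 2.1, 5.3]
gripper_width: 0.356
gripper_force: 30.0
```

Emit:
{"name": "move_arm", "arguments": {
  "targets": "0 0 0.03 0;0 0 0 0;0 0 0 0;0 0 0 0;0 0 0 0;0 0 0 0;0 0 0.3 0;0 0 0.6 0;0 0 1 0;0 0 1 0",
  "gripper": 60
}}

```text
time_s: 31.7
tcp_pos: [0.5571, -0.2772, 0.2444]
ee_rot: [[-0.185, -0.983, -0.002], [-0.983, 0.185, 0.0], [0.0, 0.002, -1.0]]
wrist_force: [1.1, -1.2, -0.0]
gripper_width: 0.686
gripper_force: 0.0
```

Emit:
{"name": "move_arm", "arguments": {
  "targets": "-0.3 0 0.5 0;-0.8 0.3 0 0;-0.8 0.3 0 0;-0.8 0.3 0 0;-0.8 0.3 0 0;-0.4 0.2 0 0;0 0 0 0;0 0 0 0;0 0 0 0"
}}

```text
time_s: 32.45
tcp_pos: [0.4603, -0.2423, 0.2565]
ee_rot: [[-0.185, -0.983, 0.001], [-0.983, 0.185, -0.0], [0.0, -0.001, -1.0]]
wrist_force: [0.6, -0.9, 0.5]
gripper_width: 0.686
gripper_force: 0.0
```

```bash
python3 - <<'E'
from station import *
from h import *
np.set_printoptions(precision=4,suppress=True)
s=sense();print(s['time_s'],s['tcp_pos'],s['wrist_force'])
t=capture('top');c=capture('side');pickle.dump((t,c),open('c10.pkl','wb'))
t0=pickle.load(open('top0.pkl','rb'));c1=pickle.load(open('c1.pkl','rb'))[1]
def sh(a,b,x,y,w,h):
  f=lambda k:np.float32(cv2.cvtColor(k['image'][y:y+h,x:x+w],cv2.COLOR_BGR2GRAY));return cv2.phaseCorrelate(f(a),f(b),cv2.createHanningWindow((w,h),cv2.CV_32F))
print('pot top shift px',sh(t0,t,370,140,64,72))
p=proj(c,[.556,.3265,.232]);q=proj(t,[.558,-.277,.19]);r=proj(c,[.558,-.277,.19]);print(p,q,r)
g=cv2.cvtColor(t['image'],cv2.COLOR_BGR2GRAY);n,l,st,ce=cv2.connectedComponentsWithStats((g[155:185,390:415]<75).astype(np.uint8));print([(st[i][4],ce[i]+[390,155]) for i in range(1,n)])
g=cv2.cvtColor(c['image'],cv2.COLOR_BGR2GRAY);x,y=int(r[0])-12,int(r[1])-12;n,l,st,ce=cv2.connectedComponentsWithStats((g[y:y+24,x:x+24]<60).astype(np.uint8));print([(st[i][4],ce[i]+[x,y]) for i in range(1,n) if st[i][4]>8])
for nm,k in(('t',t),('s',c)):
  try: print('dish',nm,blob(k,(90,60,20),(125,255,255),tuple(map(float,proj(k,[.55,.29,.01]))),.03))
  except Exception as e: print(nm,e)
h=cv2.cvtColor(c['image'],cv2.COLOR_BGR2HSV);m=cv2.inRange(h,(2,110,40),(16,255,255));P=p.astype(int)
for row in m[P[1]-10:P[1]+10,P[0]-10:P[0]+10]: print(''.join('#' if v else '.' for v in row))
A=np.radians(np.arange(0,360,4))
for nm,k in(('t0',t0),('tnow',t),('s',c)):
  g=cv2.cvtColor(k['image'],cv2.COLOR_BGR2GRAY).astype(np.float32);best=[]
  def ring(x,y,r):
    P=np.array([proj(k,[x+r*np.cos(a),y+r*np.sin(a),.127]) for a in A],np.float32);return cv2.remap(g,P[:,0],P[:,1],cv2.INTER_LINEAR).ravel()
  for x in np.arange(.55,.567,.0015):
    for y in np.arange(-.286,-.267,.0015): best.append((np.clip(ring(x,y,.079)-ring(x,y,.067),-15,40).mean(),x,y))
  best.sort(reverse=True);print('lid',nm,np.array(best[:6])[:,1:].mean(0),best[0][0])
E
```

```text
32.45 [ 0.4603 -0.2423  0.2565] [ 0.5567 -0.9193  0.5463]
pot top shift px ((9.338271669705588, 6.9667366687053125), 0.08691617846488953)
[304.4316 113.601 ] [402.8986 169.5995] [399.26   239.5068]
[(np.int32(143), array([411.8112, 170.4965])), (np.int32(1), array([390., 184.]))]
[(np.int32(73), array([398.9589, 240.4658]))]
dish t (array([0.5537, 0.3239, 0.0721]), np.float64(0.0007381179876259859))
dish s (array([0.5515, 0.3155, 0.0701]), np.float64(0.0012459872208721678))
....................
....................
....................
....................
....................
....................
....................
....................
....................
....................
....................
....................
....................
....................
....................
....................
....................
....................
....................
....................
lid t0 [ 0.5602 -0.2782] 37.342102
lid tnow [ 0.5662 -0.2725] 5.7912436
lid s [ 0.5627 -0.2695] 27.743044
```

Emit:
{"name": "move_arm", "arguments": {
  "targets": "-0.7 -1 0 0;-0.7 -1 0 0;-0.7 -1 0 0;-0.7 -1 0 0;-0.7 -1 0 0;-0.7 -1 0 0;-0.7 -1 0 0;-0.7 -1 0 0;-0.7 -1 0 0;-0.7 -1 0 0"
}}

```text
time_s: 33.38
tcp_pos: [0.2843, -0.4938, 0.2558]
ee_rot: [[-0.185, -0.983, -0.0], [-0.983, 0.185, 0.0], [-0.0, 0.0, -1.0]]
wrist_force: [0.3, 0.1, 0.0]
gripper_width: 0.69
gripper_force: 0.0
```

Emit:
{"name": "move_arm", "arguments": {
  "targets": "-0.5 -1 0 0;-0.5 -1 0 0;0 0 0 0;0 0 0 0"
}}

```text
time_s: 33.72
tcp_pos: [0.2593, -0.5434, 0.2549]
ee_rot: [[-0.188, -0.982, -0.001], [-0.982, 0.188, 0.002], [-0.001, 0.001, -1.0]]
wrist_force: [-0.0, -0.3, 0.5]
gripper_width: 0.688
gripper_force: 0.0
```

```bash
python3 - <<'E'
from station import *
from h import *
np.set_printoptions(precision=4,suppress=True)
s=sense();print(s['time_s'],s['tcp_pos'],s['wrist_force'])
t=capture('top');c=capture('side');pickle.dump((t,c),open('c11.pkl','wb'))
t0=pickle.load(open('top0.pkl','rb'))
def sh(a,b,x,y,w,h):
  f=lambda k:np.float32(cv2.cvtColor(k['image'][y:y+h,x:x+w],cv2.COLOR_BGR2GRAY));return cv2.phaseCorrelate(f(a),f(b),cv2.createHanningWindow((w,h),cv2.CV_32F))
for n,b in(('pot',(370,120,64,92)),('glass',(232,228,34,40)),('mug',(150,212,44,40)),('bowl',(148,152,40,40)),('sugar',(370,120,24,24)),('jam',(446,164,34,34)),('spoon',(436,188,34,60))): print(n,sh(t0,t,*b))
g=cv2.cvtColor(t['image'],cv2.COLOR_BGR2GRAY);n,l,st,ce=cv2.connectedComponentsWithStats((g[155:185,390:415]<75).astype(np.uint8));print([(st[i][4],ce[i]+[390,155]) for i in range(1,n)])
print('dish',blob(t,(90,60,20),(125,255,255),tuple(map(float,proj(t,[.55,.29,.01]))),.03))
for nm,k in(('t',t),('s',c)):
  P=proj(k,[.556,.3265,.232]).astype(int);h=cv2.cvtColor(k['image'],cv2.COLOR_BGR2HSV);m=cv2.inRange(h,(2,110,40),(16,255,255));print(nm,P)
  for row in m[P[1]-9:P[1]+9,P[0]-10:P[0]+10]: print(''.join('#' if v else '.' for v in row))
E
```

```text
33.7167 [ 0.2593 -0.5434  0.2549] [-0.0351 -0.2685  0.4749]
pot ((-0.06137990217319356, 0.3489580455353405), 0.9481227193027735)
glass ((-0.002800850989597592, -0.04604233024351245), 0.9989118935333358)
mug ((0.5041328140833485, 0.03536456098939311), 0.9945762075318231)
bowl ((-0.0467797684029172, -0.035311103853416625), 0.982887356877327)
sugar ((0.0876795554854084, 0.02264297351501554), 0.9377084366149373)
jam ((-0.061645418462624946, 0.05239560283958866), 0.992950678239634)
spoon ((0.00040042523999872515, -0.05293841691840839), 0.9261799768165305)
[(np.int32(1), array([390., 156.])), (np.int32(102), array([401.598 , 170.1471]))]
dish (array([0.554 , 0.3238, 0.0723]), np.float64(0.0007860021639682366))
t [209 163]
....................
....................
....................
....................
....................
....................
....................
.......#............
......#######.......
......#########.....
......#########.....
..........#####.....
....................
....................
....................
....................
....................
....................
s [304 113]
.###.##...#...#.....
#..#.#.#.######.....
#######.#.##.#......
#######..##.#.......
#.#....###.#........
....#..####.........
.#......###.........
##.......##.........
.........###........
.........###........
.........###........
..........##........
..........##........
...........#........
....................
....................
....................
....................
```

```bash
python3 -c "
from station import *
print(finish_job())"
```

```text
the job is handed in; nothing more can be done
None
```

The job is handed in at about 34 s of the 72 s allowed: lid back on the pot, basket hanging on the hook and dish about 3 mm from centred beneath it; the pot and tableware checked in the last picture show no real shift, though the mug reads about 2 mm off, and the paper cup was not checked.

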